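# Clip the test antenna home and step the antenna stand up to its next notch

## Task

Get the antenna ready for the next measurement: push the loose antenna board along its tray, in under the sprung clip, until it is fully home against the stop, and raise the tray's carriage, which has a blue lift rail to put your fingers under, to the next notch, where the pawl must catch and carry it. Nobody has noted the notch's height today, so ease the carriage up by feel: when it comes against the sprung buffer you are just above the notch; do not force it there, and let it down gently onto the pawl, never drop it. Leave the phantom, foam cradle, spanner and mouse where they are, and finish with your hand clear of everything.

Things in the scene. Friction and masses are not known exactly. Their poses are not given: they have to be found in the camera images.
- stand: White plastic antenna stand, fixed: base plate 250 x 170 x 15 mm (160 mm of it on the -x side), mast 40 x 40 mm, 300 mm high. Origin on the bench under the mast's axis, z up. Its x axis points from the tray to the mast: tray and lift rail stand out on its -x side, to the robot's left. Above the carriage a navy collar 70 x 70 mm is clamped on the mast with the upper notch plate and the buffer.
- carriage (a joint): Height in m of the grey carriage (sleeve 64 x 64 x 70 mm round the mast, with the tray) above its lowest place, where it starts (0). Weighs 0.4 to 0.75 kg with clip, pawl and antenna; the slide drags about 1 N; falls back unless the pawl holds. The upper notch, different each day and not given, holds it somewhere from 0.02 to 0.06.
- clip (a joint): Angle in rad of the steel sprung clip jaw over the inner end of the tray: 0 = shut on nothing, about 0.15 = closed on the antenna board. Its flared lip lifts by itself, against some 5 to 12 N, as the board is pushed in along the tray. The jaw covers the last 60 mm of the tray, up to 70 mm above it.
- lift_rail (a point): Middle of the axis of the navy blue round lift rail on the tray's outer (-x) edge: 18 mm diameter, 96 mm long along the stand's y; moves with the carriage. Axes as the stand's. At the start it is 116 mm above the bench and nothing is under it but the base plate, 15 mm thick.
- tray_stop (a point): Point on the tray's top surface at the middle of its inner end, where the sleeve's face stops the board. Moves with the carriage; axes as the stand's: the board is pushed towards +x. The tray is 90 mm wide, 8 mm thick and runs 126 mm from here to the rail's axis (rail top flush with the tray). Channel sides 54 mm apart with lips over the board's edges guide it.
- antenna_mid (a point): Centre of the loose antenna board, 132 (along the tray) x 50 x 14 mm, 55 to 100 g: cream board with copper patches on rigid white foam, brass connector 8 mm wide and 10 mm high on top near its outer end. Starts in the channel 46 to 56 mm short of the stop, outer end past the rail. Fully home, its centre is 66 mm from tray_stop towards -x and 7 mm above the tray.
- phantom: Phantom: cream bust-shaped cup with a white brain on top, 92 mm across, 138 mm high, loose on the bench. Origin in the middle of its foot.
- foam_cradle: White foam cradle, 130 x 80 x 100 mm, loose on the bench. Origin in the middle of its underside.
- spanner: Steel spanner, 150 x 38 x 8 mm, lying loose on the bench. Origin in the middle of its underside, x along its length.
- mouse: Black computer mouse, 105 x 56 x 36 mm, loose on the bench. Origin in the middle of its underside.
- pawl_pivot (a point): Pivot of the orange sprung pawl on the carriage's +y side, moves with the carriage. Its nose adds 1 to 2 N to the lift while it rides over the notch tooth and snaps in once the carriage is 3 mm above its resting height in the notch; 8 mm above that height the carriage meets the sprung rubber buffer under the collar (1.5 N per mm, 12 mm stroke).
Things that resemble listed ones, but are neither listed nor needed, are in the scene too. What is shaped like the part that bears antenna_mid but green, purple or turquoise is not meant.

How it is judged:
By the outcome, as a careful person would: the job done as asked, in the order asked, and still so for the second after the job is handed in, with the robot touching nothing.
It also fails if it takes over 61 s, if anything falls off the work surface, if the arm or the gripper's body presses on something with over 40 N, if the wrist force passes 120 N, or if a joint passes its speed limit or range.

## Robot

A 7-joint arm with a two-finger parallel gripper is mounted at the origin on the work surface. World frame = base frame: x ahead of the robot, y to its left, z up, the work surface at z = 0. Lengths are in m, angles in rad, forces in N, time in s.
With the tool pointing down it reaches from about 0.35 to 0.9 m from the base axis. Payload 8.1 kg.
Tool frame: the origin (TCP) lies midway between the tips of the shut fingers; the grasp point (between the pads) lies 19 mm behind it; z points along the fingers, y is the line along which they close (so a half turn about z gives the same grasp; the last joint's range is limited). The gripper opens to 85 mm and grips with 20 to 120 N. Pads are 22 mm wide; open, the fingers measure 114 mm over their backs; the gripper's body (76 mm by 85 mm) begins 54 mm behind the grasp point. The pads swing forward as they close: fully open they stand 13 mm farther back than shut.
Start: joints at [-1.33, 0.434, 0.025, 1.573, -0.012, 1.134, -0.075], TCP at [0.211, 0.588, 0.231] pointing down, gripper open.
Joint ranges: [-2.62, 2.62], [-0.44, 2.09], [-1.27, 1.32], [0.08, 2.57], [-1.32, 4.46], [0.12, 2], [-2.74, 2.74]. Speed limits (rad/s): [2.22, 2.22, 3.01, 3.01, 3.14, 3.14, 3.14].

## Interface

Orientations are given as a rotation vector (axis times angle).
In Python, from station import ctrl gives the robot as it stands. Calls block until the motion is done:
- ctrl.goto(position, orientation): joint-space move of the TCP to a pose.
- ctrl.move_straight(position, ori=None, v=0.15): straight line of the TCP; ori=None keeps the orientation; v is the mean speed in m/s.
- ctrl.goto_joints(angles): joint-space move.
- ctrl.command_gripper(opening, squeeze=None): opening from 0.0 (shut) to 1.0 (fully open); squeeze is the grip in N (None keeps the last); returns when the fingers have stopped.
- ctrl.sleep(seconds).
- ctrl.inverse_kinematics(position, orientation): joint angles nearest the present ones, or None.
- ctrl.sense(): the state.
- ctrl.capture(name): name is "scene" or "top"; returns the picture (400x640x3 uint8, red, green, blue); there is no depth.
- ctrl.calibration(name): a dict with "fx", "fy", "cx", "cy" (pixels), "k1" (the pictures are not rectified: a ray, as slopes to the right and down, at radius r is drawn at 1 + k1 r^2 times it, then the intrinsics apply), "position" and "orientation" of the camera in the world. Camera axes: x right, y down, z forward; pixel columns grow to the right and rows downward; lengths in m; the calibration is good to about 2 mm. A picture is of the moment at which its call begins. calibration takes no time and is no camera call.
A pose or a line that the arm cannot do raises ctrl.Unreachable and nothing moves.
- ctrl.close_job(): hands the job in; it is judged then, once.
The state is a dict: "time_s": time; "q": joint angles; "joint_vel": joint speeds; "tau": joint torques, N m; "ee_pos": TCP position; "eef_rot": TCP orientation; "contact_force": force on the tool from outside, world axes, zero at the start; "moment": the same for the moment, N m; "width": opening from 0.0 (shut) to 1.0 (fully open); "grasp_force": force on a finger pad.
Only numpy, scipy, OpenCV 4.12 (cv2) and the standard library are available. Lean on these libraries where they do the work, as an engineer would, in place of code of your own. Each camera call takes 0.05 s, during which the arm holds its last target. There are 200 camera calls.

## Working session

There is one attempt and no reset: what is moved stays moved. The work goes in short steps, each a Python script; the robot and the scene stay as the last script left them, time stands still between calls to the robot, and variables do not carry over. Pictures are saved under pics/ and viewed, at most 10 in all, crops included, and the job is handed in when it is done.

```bash
ls; mkdir -p pics; python3 - <<'E'
from station import ctrl
import cv2
for n in("scene","top"):
    cv2.imwrite(f"pics/{n}0.png",ctrl.capture(n)[:,:,::-1]); print(ctrl.calibration(n))
s=ctrl.sense(); print(s)
E
```

```text
pics
{'fx': 361.46413373893796, 'fy': 361.46413373893796, 'cx': 322.35925008172126, 'cy': 195.24795714795508, 'k1': -0.07347425214951908, 'position': array([0.78572009, 0.41315365, 0.80371866]), 'orientation': array([-0.7153662 , -2.79118393,  0.80587211])}
{'fx': 366.77499885712524, 'fy': 366.77499885712524, 'cx': 318.4129256707926, 'cy': 194.8978386121956, 'k1': -0.05338795155026615, 'position': array([0.4923236 , 0.02112143, 1.08651822]), 'orientation': array([-2.18446326,  2.13202808, -0.11597887])}
{'time_s': 0.1, 'q': array([-1.32961392,  0.43517364,  0.02497644,  1.57399898, -0.01161838,
        1.13400486, -0.07507637]), 'joint_vel': array([-4.38016108e-04, -8.87535775e-05, -1.15196708e-03, -2.20569900e-03,
        5.52321274e-04, -1.23485047e-03,  1.95657552e-03]), 'tau': array([ 3.10700823e-03, -6.71749377e+01,  1.02824137e+00, -3.16901779e+01,
        1.59501890e-02,  7.09712593e-03,  5.65257358e-05]), 'ee_pos': array([0.21054922, 0.58798644, 0.2305946 ]), 'eef_rot': array([-5.37421011e-01, -3.09514990e+00,  2.25185426e-03]), 'contact_force': array([ 0.43330234,  0.02525677, -0.13770776]), 'moment': array([-0.02950278,  0.02266569,  0.05177105]), 'grasp_force': 0.0, 'width': 1.0034991433372462}
```

View pics/scene0.png

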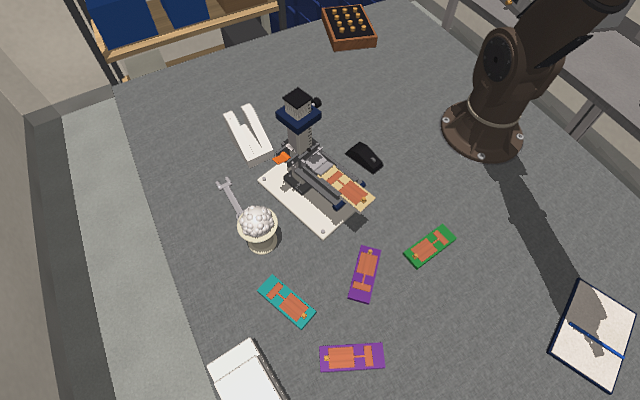

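View pics/top0.png

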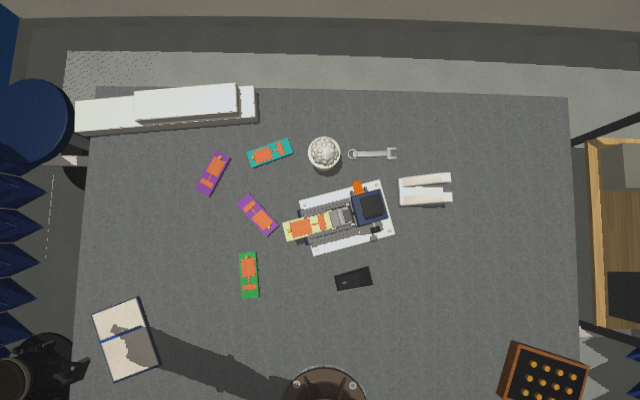

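The scene view shows the stand at about (300,170), with the cream antenna sticking out to about (350,190). In the top view the base plate has corners near (299,201), (381,180), (395,236) and (313,256), and the antenna is at (307,228). Next I'll measure these and make a zoomed crop.

```bash
cat > h.py <<'E'
import numpy as np, cv2
from station import ctrl
from scipy.spatial.transform import Rotation as R
def cam(n):
    c=ctrl.calibration(n); K=np.array([[c['fx'],0,c['cx']],[0,c['fy'],c['cy']],[0,0,1]]); return c,K,np.array([c['k1'],0,0,0,0.])
def ray(n,uv):
    c,K,d=cam(n); p=cv2.undistortPoints(np.float64(uv).reshape(-1,1,2),K,d)[:,0]
    r=np.c_[p,np.ones(len(p))]@R.from_rotvec(c['orientation']).as_matrix().T
    return c['position'],r
def onplane(n,uv,z):
    o,r=ray(n,uv); return o+r*((z-o[2])/r[:,2])[:,None]
def two(uva,uvb):
    o1,r1=ray("scene",[uva]);o2,r2=ray("top",[uvb]);A=np.c_[r1[0],-r2[0]]
    t=np.linalg.lstsq(A,o2-o1,rcond=None)[0];a=o1+t[0]*r1[0];b=o2+t[1]*r2[0]; return (a+b)/2,np.linalg.norm(a-b)
def proj(n,P):
    c,K,d=cam(n);Rm=R.from_rotvec(c['orientation']).as_matrix().T
    return cv2.projectPoints(np.float64(P).reshape(-1,1,3),cv2.Rodrigues(Rm)[0],-Rm@c['position'],K,d)[0][:,0]
def crop(n,im,x,y,w,h,k): return cv2.resize(im[y:y+h,x:x+w],None,fx=k,fy=k,interpolation=cv2.INTER_CUBIC)
E
python3 - <<'E'
from h import *
s=cv2.imread("pics/scene0.png");t=cv2.imread("pics/top0.png")
a=crop("",t,275,170,133,98,6)[:,:]
b=crop("",s,245,80,150,165,3)
a=cv2.resize(a,None,fx=.6,fy=.6)  # 480x353
cv2.imwrite("pics/c0.png",cv2.resize(t[170:268,275:408],None,fx=6,fy=6,interpolation=cv2.INTER_CUBIC)[:600,:800])
cv2.imwrite("pics/c1.png",cv2.resize(s[85:245,250:390],None,fx=3.7,fy=3.7,interpolation=cv2.INTER_CUBIC)[:600,:800])
hsv=cv2.cvtColor(t,cv2.COLOR_BGR2HSV)
m=cv2.inRange(hsv,(0,0,185),(179,40,255)); m2=np.zeros_like(m); m2[170:265,290:400]=m[170:265,290:400]
n,l,st,ce=cv2.connectedComponentsWithStats(m2); 
for i in range(1,n):
    if st[i,4]>60: print(st[i],ce[i])
keep=np.isin(l,[i for i in range(1,n) if st[i,4]>200])
v,u=np.nonzero(keep); P=onplane("top",np.c_[u,v],.015)[:,:2]
r=cv2.minAreaRect(np.float32(P*1000)); print("base",r)
E
```

```text
[362 180  33  59 385] [381.20519481 211.02337662]
[299 187  55  22 492] [325.36382114 198.04878049]
[311 234  61  22 526] [340.08555133 243.72623574]
base ((553.3023681640625, -52.38804626464844), (165.84304809570312, 246.25332641601562), 16.20957374572754)
```

View pics/c0.png

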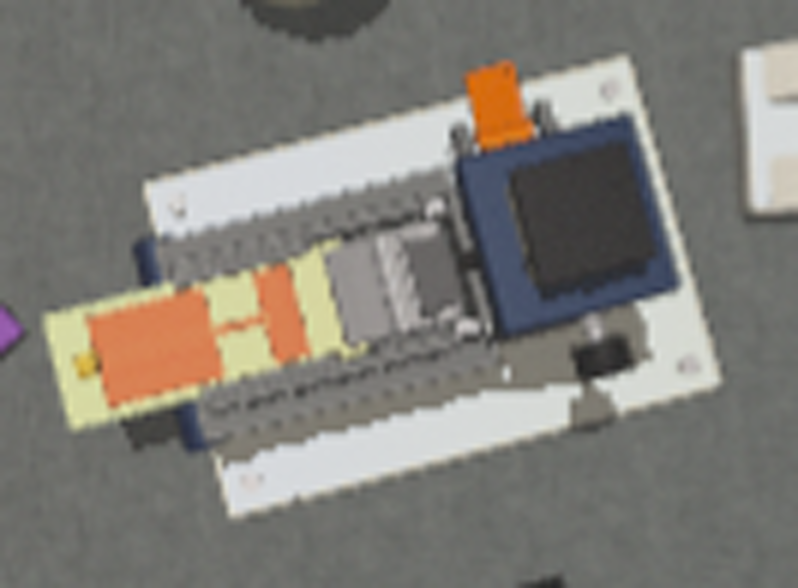

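View pics/c1.png

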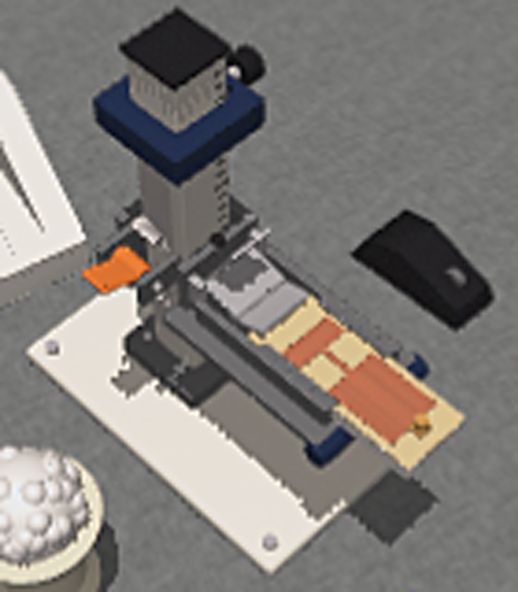

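Zoomed, the antenna's outer end runs from (282.5,223) to (286.7,241.3) in the top view and from (360.3,211.5) to (374.9,198) in the scene view. The navy rail ends are at about (300,214) and (307,241) in the top view. I'll check these against the base plate fit and test the IK.

```bash
cat >> h.py <<'E'
yaw=np.deg2rad(16.21); ex=np.array([np.sin(yaw),-np.cos(yaw),0]); ey=np.array([np.cos(yaw),np.sin(yaw),0]); ez=np.array([0,0,1.])
mast=np.array([.5533,-.0524,0])+.035*ex
def W(x,y,z): return mast+x*ex+y*ey+z*ez
def S(p): d=np.asarray(p)-mast; return np.array([d@ex,d@ey,d[2]])
def ori(tilt):  # tool z: tilt=90 down, 0 along +ex ; tool y along +-ey
    c,s=np.cos(np.deg2rad(tilt)),np.sin(np.deg2rad(tilt)); z=c*ex-s*ez; out=[]
    for y in (ey,-ey): out.append(R.from_matrix(np.c_[np.cross(y,z),y,z]).as_rotvec())
    return out
E
python3 - <<'E'
from h import *
np.set_printoptions(precision=4,suppress=True)
for a,b in (((338.6,204.7),(300,213.7)),((360.3,211.5),(282.5,223)),((374.9,198),(286.7,241.3))):
    p,e=two(a,b); print("2view",S(p),e, "top@.139",S(onplane("top",[b],.139)[0]))
t=cv2.imread("pics/top0.png");hsv=cv2.cvtColor(t,cv2.COLOR_BGR2HSV)
m=cv2.inRange(hsv,(24,60,150),(36,255,255)); m[:,:270]=0;m[:,350:]=0;m[:200]=0;m[260:]=0
m|=cv2.inRange(hsv,(3,110,150),(16,255,255))&cv2.dilate(m,np.ones((25,25)))
v,u=np.nonzero(m);P=np.array([S(p) for p in onplane("top",np.c_[u,v],.139)])
P=P[P[:,0]<-70];print("board x min",np.percentile(P[:,0],[0,.5,2]),"y",np.percentile(P[:,1],[0,1,99,100]))
r=cv2.minAreaRect(np.float32(P[:,:2]*1000));print(r)
for til in (90,60,40,25,15,5):
  for o in ori(til):
    q=ctrl.inverse_kinematics(W(-150,0,0)*0+W(-.15,0,.095),o); print(til,q)
q=[ctrl.inverse_kinematics(W(-.26,0,.129),o) for o in ori(90)];print(q)
E
```

```text
2view [-0.1603  0.0351  0.1241] 0.0016651338809186577 top@.139 [-0.159   0.0344  0.139 ]
2view [-0.2097  0.022   0.1394] 0.0024702663964797224 top@.139 [-0.2087  0.0227  0.139 ]
2view [-0.2103 -0.0259  0.1399] 0.0013345731466584188 top@.139 [-0.2098 -0.0255  0.139 ]Traceback (most recent call last):
  File "<stdin>", line 9, in <module>
    return _quantile_unchecked(
        a, q, axis, out, overwrite_input, method, keepdims, weights)
    return _ureduce(a,
                    func=_quantile_ureduce_func,
    ...<5 lines>...
                    overwrite_input=overwrite_input,
                    method=method)
    r = func(a, **kwargs)
    result = _quantile(arr,
                       quantiles=q,
    ...<2 lines>...
                       out=out,
                       weights=wgt)
    slices_having_nans = np.isnan(arr[-1, ...])
                                  ~~~^^^^^^^^^
IndexError: index -1 is out of bounds for axis 0 with size 0
```

The fit agrees with the given sizes: board top at 0.139, 48 mm wide, end at x = −0.210 in the stand frame, which is 46 mm short of home. Next is the IK.

```bash
python3 - <<'E'
from h import *
np.set_printoptions(precision=3,suppress=True)
for til in (90,60,40,30,20,10,0):
  for k,o in enumerate(ori(til)):
    print(til,k,ctrl.inverse_kinematics(W(-.15,0,.09),o),ctrl.inverse_kinematics(W(-.25,0,.07),o),ctrl.inverse_kinematics(W(-.15,0,.17),o))
print([ctrl.inverse_kinematics(W(-.26,0,.129),o) for o in ori(90)])
# alternative: tool along +ey (pointing away from robot), tilt t
for til in (40,25,15,0):
  c,s=np.cos(np.deg2rad(til)),np.sin(np.deg2rad(til)); z=c*ey-s*ez
  for y in (ex,-ex):
    o=R.from_matrix(np.c_[np.cross(y,z),y,z]).as_rotvec()
    print("ey",til,ctrl.inverse_kinematics(W(-.158,0.0,.09),o),ctrl.inverse_kinematics(W(-.158,0,.16),o))
E
```

```text
90 0 [-0.574  0.473  0.491  2.006 -0.325  0.739  0.398] [-0.703  0.483  0.402  2.035 -0.294  0.678  0.171] [-0.641  0.364  0.566  1.93  -0.243  0.916  0.327]
90 1 [-0.957  0.718  1.15   2.032 -0.825  0.957 -2.224] [-1.147  0.751  1.147  2.066 -0.885  0.935 -2.36 ] [-1.     0.554  1.162  1.952 -0.596  1.034 -2.426]
60 0 [-0.956  0.57   0.548  2.044  0.348  0.729 -0.46 ] [-1.097  0.63   0.513  1.988  0.272  0.8   -0.569] [-0.996  0.44   0.587  1.982  0.356  0.906 -0.399]
60 1 [-0.447  0.525 -0.156  2.     0.735  0.945  2.296] [-0.581  0.592 -0.217  1.942  0.694  1.019  2.154] [-0.425  0.408 -0.181  1.935  0.652  1.086  2.432]
40 0 [-1.16   0.777  0.625  2.02   0.528  0.851 -0.763] [-1.249  0.828  0.545  1.912  0.43   0.987 -0.816] [-1.214  0.646  0.7    1.99   0.525  0.982 -0.656]
40 1 [-0.588  0.692 -0.202  1.969  0.937  1.241  1.974] [-0.719  0.769 -0.241  1.863  0.844  1.33   1.915] [-0.549  0.566 -0.255  1.932  0.891  1.355  2.099]
30 0 [-1.216  0.896  0.63   1.992  0.583  0.935 -0.873] [-1.287  0.937  0.538  1.864  0.485  1.095 -0.903] [-1.245  0.752  0.673  1.979  0.609  1.055 -0
[... 666 characters left out ...]
1.858  1.073  1.723  1.694] [-0.775  1.104 -0.324  1.705  0.987  1.832  1.694] [-0.624  0.898 -0.336  1.881  1.075  1.816  1.777]
0 0 [-1.26   1.254  0.576  1.861  0.696  1.255 -1.113] [-1.339  1.285  0.528  1.703  0.588  1.424 -1.051] [-1.267  1.104  0.598  1.912  0.763  1.317 -1.063]
0 1 [-0.661  1.151 -0.288  1.808  1.107  1.894  1.625] [-0.796  1.212 -0.302  1.652  1.009  1.966  1.658] [-0.639  1.012 -0.325  1.855  1.105  1.953  1.703]
[array([-0.76 ,  0.395,  0.443,  1.984, -0.229,  0.81 ,  0.094]), array([-1.197,  0.621,  1.157,  2.014, -0.699,  0.976, -2.54 ])]
ey 40 None None
ey 40 None None
ey 25 None None
ey 25 None None
ey 15 None None
ey 15 None None
ey 0 None None
ey 0 None None
```

```bash
python3 - <<'E'
from h import *
np.set_printoptions(precision=3,suppress=True)
o=ori(90)[0]; y=-.0015
ctrl.command_gripper(0.0,40)
ctrl.goto(W(-.26,y,.21),o); ctrl.move_straight(W(-.25,y,.131),v=.12)
ctrl.sleep(.3); s=ctrl.sense(); f0=s['contact_force']; print(s['time_s'],S(s['ee_pos']),f0)
x=-.25; log=[]
while x<-.166:
    x+=.003 if x<-.19 else .0015
    ctrl.move_straight(W(x,y,.131),v=.05); s=ctrl.sense(); f=s['contact_force']-f0
    log.append([x,S(s['ee_pos'])[0],f@ex,f@ey,f[2],s['time_s']])
    if f@ex<-20: break
print(np.array(log))
cv2.imwrite("pics/t1.png",ctrl.capture("top")[:,:,::-1])
E
```

```text
3.825 [-0.25  -0.001  0.131] [0.384 1.191 0.294]
[[ -0.247  -0.247   0.51   -1.377  -0.349   4.075]
 [ -0.244  -0.244   0.858   0.216  -0.286   4.325]
 [ -0.241  -0.241   1.542  -0.668   0.048   4.575]
 [ -0.238  -0.238   0.467  -0.279  -0.09    4.825]
 [ -0.235  -0.235   0.464  -0.812  -0.767   5.075]
 [ -0.232  -0.232   1.959  -1.103  -0.1     5.325]
 [ -0.229  -0.229   1.401  -0.704  -0.029   5.575]
 [ -0.226  -0.226   0.425  -0.694  -0.337   5.825]
 [ -0.223  -0.223   0.419  -0.97   -0.007   6.075]
 [ -0.22   -0.22    0.75   -1.362  -0.323   6.325]
 [ -0.217  -0.217   1.038  -0.822  -0.566   6.575]
 [ -0.214  -0.214  -0.661  -0.652  -0.999   6.825]
 [ -0.211  -0.211  -4.238  -1.195  -0.342   7.075]
 [ -0.208  -0.209  -4.803  -0.557  -0.544   7.325]
 [ -0.205  -0.207  -8.791   0.036   1.103   7.575]
 [ -0.202  -0.203  -5.117  -1.182  -0.241   7.825]
 [ -0.199  -0.2    -3.542  -0.994   0.317   8.075]
 [ -0.196  -0.196  -3.815  -1.018   0.07    8.325]
 [ -0.193  -0.193  -3.872  -0.373   0.093   8.575]
 [ -0.19   -0.19   -3.492  -0.5    -0.379   8.825]
 [ -0.188  -0.189  -4.514  -0.589  -0.07    9.075]
 [ -0.187  -0.187  -4.682  -1.092  -0.523   9.325]
 [ -0.185  -0.186  -4.279  -1.034  -0.099   9.575]
 [ -0.184  -0.184  -4.41   -0.35    0.518   9.825]
 [ -0.182  -0.183  -5.101  -0.626   0.498  10.075]
 [ -0.181  -0.181  -4.728  -0.521   0.892  10.325]
 [ -0.179  -0.18   -4.213  -0.531  -0.274  10.575]
 [ -0.178  -0.178  -4.43   -0.863   0.233  10.825]
 [ -0.176  -0.177  -4.036  -0.473   0.052  11.075]
 [ -0.175  -0.175  -3.485  -0.167   0.249  11.325]
 [ -0.173  -0.174  -5.232  -0.651   1.49   11.575]
 [ -0.172  -0.174  -9.232  -1.425   1.595  11.825]
 [ -0.17   -0.174 -14.854  -1.951   2.669  12.075]
 [ -0.169  -0.174 -17.966  -2.076   3.439  12.325]
 [ -0.167  -0.174 -23.764  -1.842   5.095  12.575]]
```

```bash
python3 - <<'E'
from h import *
np.set_printoptions(precision=4,suppress=True)
ctrl.move_straight(W(-.235,-.0015,.131),v=.12)
ctrl.goto(W(-.30,0,.13),ori(20)[0])
t=ctrl.capture("top");s=ctrl.capture("scene");print(ctrl.sense()['time_s'],ctrl.sense()['contact_force'])
P=proj("top",[W(-.164,-.025,.139),W(-.164,.025,.139),W(-.169,-.025,.139),W(-.158,.048,.116),W(-.158,-.048,.116)]);print(P)
a=cv2.resize(t[180:260,270:370],None,fx=5,fy=5,interpolation=cv2.INTER_CUBIC)[:,:,::-1]
b=cv2.resize(s[130:230,280:400],None,fx=4,fy=4,interpolation=cv2.INTER_CUBIC)[:,:,::-1]
c=np.zeros((400,800,3),np.uint8);c[:,:400]=a[:400,:400];c[:,400:]=b[:400,:400]
cv2.imwrite("pics/t2.png",c)
Q=proj("scene",[W(-.164,-.025,.139),W(-.164,.025,.139)]);print(((P-[270,180])*5).round(),((Q-[280,130])*4+[400,0]).round())
E
```

```text
14.425 [0.505  0.2163 0.1245]
[[303.911  236.5317]
 [299.0494 217.7197]
 [302.0284 237.0302]
 [299.584  209.2204]
 [308.7241 244.4761]]
[[170. 283.]
 [145. 189.]
 [160. 285.]
 [148. 146.]
 [194. 322.]] [[714. 223.]
 [652. 277.]]
```

View pics/t2.png

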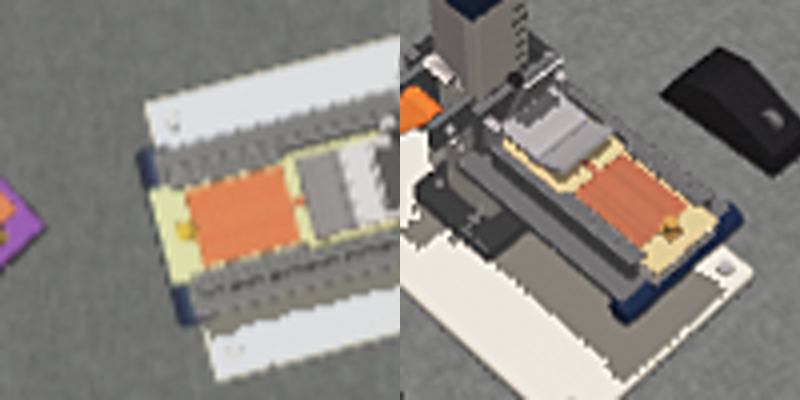

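The board is home: its outer corners at (150,192) and (172,283) in the left half match the predicted home position, and the clip is closed over it. Now for the lift.

```bash
cat > lift.py <<'E'
from h import *
np.set_printoptions(precision=3,suppress=True)
def rd(n=4):
    F=[];
    for _ in range(n): F.append(ctrl.sense()['contact_force']); ctrl.sleep(.02)
    s=ctrl.sense(); return np.mean(F,0),S(s['ee_pos']),s['time_s']
X=-.144
E
python3 - <<'E'
from lift import *
ctrl.move_straight(W(-.26,0,.078),v=.12); ctrl.move_straight(W(X,0,.078),v=.12); ctrl.sleep(.3)
f0,p,_=rd(8); print(f0,p); np.save("f0.npy",f0)
z=.078; zc=None; log=[]; base=[]
while True:
    z+=.0015 if zc is None or p[2]-zc<.018 else .001
    ctrl.move_straight(W(X,0,z),v=.012); f,p,t=rd(); L=-(f-f0)[2]
    if zc is None and L>3: zc=p[2]
    h=p[2]-zc if zc else 0
    log.append([z,p[2],h,L,(f-f0)@ex,t])
    if .005<h<.017: base.append(L)
    b=np.median(base) if base else 8
    if L>b+3.7 and h>.018 or L>16 or h>.076 or t>48: break
print(np.array(log),b)
E
```

```text
[-0.214  0.067 -0.157] [-0.144  0.     0.078]
[[ 0.08   0.08   0.     0.27   0.293 17.017]
 [ 0.081  0.081  0.    -0.396 -0.289 17.358]
 [ 0.083  0.082  0.    -0.518  0.018 17.7  ]
 [ 0.084  0.084  0.    -0.358 -0.119 18.042]
 [ 0.086  0.086  0.    -0.504 -0.16  18.383]
 [ 0.087  0.087  0.    -0.327  0.232 18.725]
 [ 0.089  0.088  0.    -0.162  0.095 19.067]
 [ 0.09   0.09   0.    -0.133  0.15  19.408]
 [ 0.092  0.091  0.     4.117  0.775 19.75 ]
 [ 0.093  0.093  0.002  4.467  0.177 20.092]
 [ 0.095  0.095  0.003  3.824 -0.693 20.433]
 [ 0.096  0.096  0.005  4.    -1.457 20.775]
 [ 0.098  0.098  0.006  3.75  -1.973 21.117]
 [ 0.099  0.099  0.008  3.621 -2.262 21.458]
 [ 0.101  0.101  0.009  4.441 -2.284 21.8  ]
 [ 0.102  0.102  0.011  3.774 -2.751 22.142]
 [ 0.104  0.104  0.012  3.677 -2.779 22.483]
 [ 0.105  0.105  0.014  4.16  -3.33  22.825]
 [ 0.107  0.107  0.015  3.7   -3.329 23.167]
 [ 0.108  0.108  0.017  3.734 -3.015 23.508]
 [ 0.11   0.11   0.018  3.84  -3.229 23.85 ]
 [ 0.111  0.111  0.019  4.359 -3.014 24.167]
 [ 0.112  0.112  0.02   4.076 -3.595 24.483]
 [ 0.113  0.113  0.
[... 515 characters left out ...]
.283]
 [ 0.125  0.125  0.033  4.461 -3.875 28.6  ]
 [ 0.126  0.126  0.034  4.083 -3.568 28.917]
 [ 0.127  0.127  0.035  4.404 -3.617 29.233]
 [ 0.128  0.128  0.036  4.083 -3.469 29.55 ]
 [ 0.129  0.129  0.037  4.866 -3.361 29.867]
 [ 0.13   0.129  0.038  5.65  -2.805 30.183]
 [ 0.131  0.131  0.039  5.92  -2.853 30.5  ]
 [ 0.132  0.132  0.04   5.919 -3.015 30.817]
 [ 0.133  0.133  0.041  6.566 -2.878 31.133]
 [ 0.134  0.134  0.042  6.295 -2.966 31.45 ]
 [ 0.135  0.135  0.043  6.639 -3.14  31.767]
 [ 0.136  0.136  0.044  6.617 -3.238 32.083]
 [ 0.137  0.137  0.045  7.228 -3.385 32.4  ]
 [ 0.138  0.138  0.046  6.93  -2.769 32.717]
 [ 0.139  0.139  0.047  7.534 -3.339 33.033]] 3.7422475099804364
```

The steps from h=0.037 look like the pawl riding over the tooth (+2–3 N, gentle slope) rather than the buffer's 1.5 N/mm. I'll carry on carefully until it snaps and I feel the buffer's slope.

```bash
python3 - <<'E'
from lift import *
f0=np.load("f0.npy"); z=.139; log=[]; snap=False; Ls=[7.2,6.9,7.5]
while True:
    z+=.001; ctrl.move_straight(W(X,0,z),v=.012); f,p,t=rd(); L=-(f-f0)[2]; Ls.append(L)
    if L<5.6: snap=True
    log.append([z,p[2]-.0915,L,(f-f0)@ex,t])
    if (snap and L>4.2+2.6) or L-Ls[-4]>3 or L>11 or p[2]-.0915>.076: break
print(np.array(log),snap)
E
```

```text
[[ 0.14   0.049  6.816 -3.918 33.375]
 [ 0.141  0.05   6.545 -3.758 33.692]
 [ 0.142  0.051  5.716 -4.076 34.008]
 [ 0.143  0.052  5.923 -4.308 34.325]
 [ 0.144  0.053  5.114 -4.172 34.642]
 [ 0.145  0.054  5.61  -4.543 34.958]
 [ 0.146  0.055  5.054 -4.078 35.275]
 [ 0.147  0.056  5.535 -3.949 35.592]
 [ 0.148  0.057  4.753 -4.009 35.908]
 [ 0.149  0.058  3.697 -4.874 36.225]
 [ 0.15   0.059  3.873 -3.95  36.542]
 [ 0.151  0.06   3.949 -4.083 36.858]
 [ 0.152  0.061  4.113 -3.516 37.175]
 [ 0.153  0.062  4.108 -4.217 37.492]
 [ 0.154  0.063  3.689 -3.69  37.808]
 [ 0.155  0.064  4.23  -4.17  38.125]
 [ 0.156  0.065  4.686 -3.583 38.442]
 [ 0.157  0.065  6.577 -2.779 38.758]
 [ 0.158  0.066  7.93  -2.519 39.075]] True
```

That was clear: the pawl snapped at h≈0.0585 and the buffer met at h≈0.0645, which puts the notch at about 0.056. I'll lower it gently onto the pawl.

```bash
python3 - <<'E'
from lift import *
f0=np.load("f0.npy"); z=.158; log=[]
while z>.143:
    z-=.001; ctrl.move_straight(W(X,0,z),v=.012); f,p,t=rd(); L=-(f-f0)[2]
    log.append([z,p[2]-.0915,L,(f-f0)@ex,t])
    if L<.8: break
print(np.array(log))
if L<.8:
    ctrl.move_straight(W(X,0,z-.003),v=.012); f,p,t=rd(); print("unloaded",-(f-f0)[2],t)
    ctrl.move_straight(W(X,0,z-.018),v=.06); ctrl.move_straight(W(-.30,0,z-.018),v=.15)
    t=ctrl.capture("top");s=ctrl.capture("scene");print(ctrl.sense()['time_s'],S(ctrl.sense()['ee_pos']))
    P=[W(-.164,-.025,.139+.056),W(-.164,.025,.139+.056)]
    c=np.zeros((400,800,3),np.uint8);c[:,:400]=cv2.resize(t[180:260,270:350],(400,400))[:,:,::-1];c[:,400:]=cv2.resize(s[100:200,280:380],(400,400))[:,:,::-1]
    cv2.imwrite("pics/t3.png",c);print(((proj("top",P)-[270,180])*5).round(),((proj("scene",P)-[280,100])*4+[400,0]).round())
E
```

```text
[[ 0.157  0.065  7.514 -2.841 39.392]
 [ 0.156  0.065  5.849 -4.076 39.708]
 [ 0.155  0.064  4.397 -3.828 40.025]
 [ 0.154  0.062  4.686 -3.677 40.342]
 [ 0.153  0.061  4.837 -3.682 40.658]
 [ 0.152  0.06   5.05  -3.655 40.975]
 [ 0.151  0.059  4.728 -3.233 41.292]
 [ 0.15   0.058  4.59  -3.342 41.608]
 [ 0.149  0.057  4.956 -3.172 41.925]
 [ 0.148  0.056  4.175 -2.898 42.242]
 [ 0.147  0.056  0.608 -0.401 42.558]]
unloaded -0.17118014950428612 43.025
44.7167 [-0.299 -0.     0.129]
[[164. 282.]
 [138. 182.]] [[724. 284.]
 [659. 340.]]
```

View pics/t3.png

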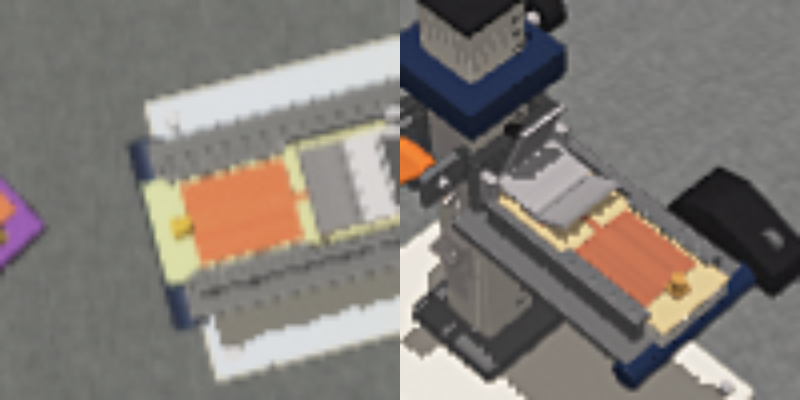

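The carriage is held up on the pawl. The board's end corners at (143,183)/(165,280) and (724,272)/(655,340) agree with home at a lift of 0.056, and the hand is well clear. Handing in.

```bash
python3 -c "
from station import ctrl
ctrl.sleep(.3); print(ctrl.sense()['contact_force']); print(ctrl.close_job())"
```

```text
[ 0.46740386 -0.19856284 -0.15721259]
the job is handed in; nothing more can be done
None
```

The antenna board is fully home under the clip, the carriage rests on the pawl about 56 mm up, the hand is clear of everything, and I handed the job in at about 45 s of the 61 s allowed.

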